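# Snap the clip lid onto the ink tub

## Robot

A 7-joint arm with a two-finger parallel gripper is mounted at the origin on the work surface. World frame = base frame: x ahead of the robot, y to its left, z up, the work surface at z = 0. Lengths are in m, angles in rad, forces in N, time in s.
With the tool pointing down it reaches from about 0.425 to 0.95 m from the base axis. Payload 4.7 kg.
Tool frame: the origin (TCP) lies midway between the tips of the shut fingers; the grasp point (between the pads) lies arm.hold_point_z behind it (arm.hold_point_z is the distance from the TCP to the grasp point, in m); z points along the fingers, y is the line along which they close (so a half turn about z gives the same grasp; the last joint's range is limited). The gripper opens to 87 mm and grips with 3 to 60 N. Pads are 19 mm wide; open, the fingers measure 117 mm over their backs; the gripper's body (75 mm by 190 mm) begins 51 mm behind the grasp point.
Start: joints at [1.072, 0.469, -0.049, 1.532, 0.024, 1.141, -0.082], TCP at [0.306, -0.602, 0.223] pointing down, gripper open.
Joint ranges: [-2.59, 2.59], [-0.33, 1.99], [-1.39, 1.29], [0.1, 2.45], [-1.04, 4.18], [0.21, 1.99], [-2.66, 2.66]. Speed limits (rad/s): [2.57, 2.57, 3.14, 3.14, 3.14, 3.14, 3.14].

## Interface

Orientations are given as [roll, pitch, yaw] about the fixed x, y, z axes, in that order (R = Rz(yaw) Ry(pitch) Rx(roll)).
In Python, from bench import arm gives the robot as it stands.
- The arm moves only by the tool send_rows, never from a script. Its argument "steps" is text: rows parted by semicolons, each of 4 numbers parted by spaces: the shift along the tool's x, y, z each as a share of 0.15 m, from -1 to 1, then the turn about the tool's z as a share of 60 degrees, from -1 to 1. A call has 1 to 20 rows; each row shifts and turns the commanded pose from where the row before left it, along the tool's axes as they then stand; what a row does not reach is not made up. A row lasts 1/8 s, in which the tool goes at most 62.5 mm and 10.7 degrees, less where a joint would pass 70% of its speed; a pose out of reach is approached as far as the arm can. A call with a number of a shift or a turn outside -1 to 1 is refused whole. A call with a gripper value outside its range is refused whole. "hand" is the opening, from -1 (shut) to 1 (fully open), so that 0 is half open, set as the call begins (left out, the last holds). The fingers move at their own pace and stop on an object; "squeeze" is the grip in N (left out, the last holds). Time passes only in rows, so rows that do not move let the fingers close. It gives the time, the measured TCP pose, the force, the opening and the grip force at its end, in the units of the state.
- arm.sense(): the state, without advancing time (a new reading comes with each control period).
- arm.read_camera(name): name is "scene" or "top"; returns a dict with "color" (480x640x3 uint8, red, green, blue), "depth" (480x640 float32, m along the optical axis (not along the pixel's ray), 0 where there is no reading), "fx", "fy", "cx", "cy" (pixels), "distortion" ([k1, k2, p1, p2, k3] as OpenCV has them; the pictures are not rectified), "cam_to_world" (4x4, takes a point from camera to world coordinates). Camera axes: x right, y down, z forward; pixel columns grow to the right and rows downward; lengths in m; the calibration is good to about 2 mm. A picture is of the moment at which its call begins.
- arm.job_done(): hands the job in; it is judged then, once.
The state is a dict: "clock": time; "joint_positions": joint angles; "qd": joint speeds; "joint_efforts": joint torques, N m; "tcp_pos": TCP position; "tool_rot": TCP orientation; "force": force on the tool from outside, world axes, zero at the start; "ft_torque": the same for the moment, N m; "width": finger opening in m; "finger_force": force on a finger pad.
Only numpy, scipy, OpenCV 4.12 (cv2) and the standard library are available. Lean on these libraries where they do the work, as an engineer would, in place of code of your own. Each camera call takes 0.05 s, during which the arm holds its last target. There are 200 camera calls.

## Task

Close the ink tub that stands in the foam-lined tray: pick up its lid by the handle, set it squarely into the tub's mouth and press it straight down until the clips at both ends have snapped under the rim, then let go. The foam under the tub gives way as you press, so press slowly, feel for the snap, and never push harder than about 24 N on the tub. Leave the spray bottle, the ink jar and the ink roller where they are.

Things in the scene. Friction and masses are not known exactly. Their poses are not given: they have to be found in the camera images.
- tub: frosted pale plastic tub, open on top, 150 x 100 mm outside (x axis along the 150 mm side), 60 mm high, walls 3 mm, inside 144 x 94 mm; flat rim 4 mm thick standing out 6 mm all round (162 x 112 mm). Origin: centre of its underside, 30 mm above the table on foam in a fixed black tray 210 x 160 mm, edge 20 mm high. It cannot slide or tilt, only sink. At most 24 N may act on it
- tub_mouth (a point): centre of the tub's mouth, level with the rim's top; z up, x along the long side. lid_seat lies here when the lid is home. Pressed down, the tub sinks: depending on how full it is the foam holds the first 1 to 5 N, then gives 1.4 mm per newton, for at most 20 mm, where it stops hard, and drags another 3 N per 10 mm/s of speed; it comes back up when released
- lid_grip (a point): the lid's handle: upright fin 64 mm long (lid's x), 18 mm thick (lid's y), 40 mm tall, mid-plate; this point lies in it, 24 mm above the plate. Grasp across its thickness. Lid of pale grey plastic, about 0.2 kg, plate 162 x 112 x 5 mm (x the long side), standing on its skirt with this point 63 mm above the table. Turned half round it fits as well
- lid_seat (a point): centre of the underside of the lid's plate, 29 mm under lid_grip. From it a hollow rectangular plug skirt, 140 x 90 mm outside, goes 34 mm down, its lowest 12 mm tapering inwards 3 mm a side; it enters the tub's mouth with 2 mm play a side
- clip_a_hook (a point): hook nose of the clip arm at the lid's +x end, 77.5 mm from the centre, 7 mm below lid_seat; a rigid arm 40 mm wide, spring-hinged at the lid's end edge. Its slanted foot meets the rim with lid_seat about 13 mm above tub_mouth, swings out 3.5 mm and springs back under the rim in the last 2 mm
- clip_b_hook (a point): the same at the lid's -x end. Both clips together take some 8 to 17 N to pass the rim (friction varies); then the push needed drops by a quarter or more with a snap, and the foam lifts the tub up against the lid; the lid is then home (pressing on to 12 N at most makes sure of it)
- spray: round glass spray bottle with white head, 90 mm wide, 155 mm high, origin under its centre; bystander
- ink_jar: small amber ink jar, 52 mm wide, 55 mm high, origin under its centre; bystander
- brayer: ink roller lying on the table, 200 mm long along its x, 90 mm wide, 36 mm high, wooden handle to -x; origin near its middle on the table; bystander
Mind the look-alikes: they are no part of the job. Leave any pink or purple look-alike of the part that bears lid_grip alone.

How it is judged:
On the way, in this order (a step that is already met when the one before it is completed fails the run):
1. the lid sits level and centred in the tub's mouth, its skirt entered, the clips not yet under the rim (horizontal distance between lid_seat and tub_mouth below 0.006 m and z of lid_seat in the frame of tub_mouth between 0.004 and 0.03 m), for 0.1 s.
2. both clips have snapped under the rim (z of lid_seat in the frame of tub_mouth below 0.0025 m and z of each of clip_a_hook, clip_b_hook in the frame of tub_mouth below -0.004 m and horizontal distance between clip_a_hook and clip_b_hook below 0.1575 m), for 0.1 s.
At the end, for the whole second after the job is handed in: the lid is home on the tub: its underside within 2.5 mm of the rim's top, centred within 5 mm and square within 0.06 rad, the hooks of both clips sprung back (at most 157.5 mm apart) under the rim, and the lid let go (all of step 2 and horizontal distance between lid_seat and tub_mouth below 0.005 m and angle between the x axis of lid_seat and the x axis of tub_mouth, either way round below 0.06 rad); the robot touches nothing.
It fails at once if more than 24 N on the tub (contact force between tub and anything else above 24 N).
It fails at once if the spray bottle, ink jar or ink roller is moved by more than 30 mm (distance of any of spray, ink_jar, brayer from where it was at the start of the episode above 0.03 m).
It also fails if it takes over 67 s, if anything falls off the work surface, if the arm or the gripper's body presses on something with over 40 N, if the wrist force passes 120 N, or if a joint passes its speed limit or range.

## Working session

There is one attempt and no reset: what is moved stays moved. The work goes in short steps, Python scripts to look and compute and a tool call to move; the robot and the scene stay as the last step left them, time stands still between calls to the robot, and variables do not carry over. Pictures are saved under pics/ and viewed, at most 10 in all, crops included, and the job is handed in when it is done.

Besides the shell and the picture viewer there is one more tool, called after "Emit:" by a JSON object that holds its "api" and its "payload", one argument or row to a line. send_rows: Moves the arm, as the interface text tells. Its arguments: {"type":"object","properties":{"steps":{"type":"string"},"hand":{"type":"number"},"squeeze":{"type":"number"}},"required":["steps"]}

```bash
mkdir -p pics
cat > h.py <<'E'
import numpy as np, cv2, pickle
from bench import arm
def grab(n,tag):
    c=arm.read_camera(n); pickle.dump(c,open(f'{tag}.pkl','wb'))
    cv2.imwrite(f'pics/{tag}.png',c['color'][:,:,::-1]); return c
def load(tag): return pickle.load(open(f'{tag}.pkl','rb'))
def K(c): return np.array([[c['fx'],0,c['cx']],[0,c['fy'],c['cy']],[0,0,1.]])
def rays(c,px):
    u=cv2.undistortPoints(np.array(px,float).reshape(-1,1,2),K(c),np.array(c['distortion'])).reshape(-1,2)
    T=np.array(c['cam_to_world']); d=np.c_[u,np.ones(len(u))]@T[:3,:3].T
    return T[:3,3],d
def onplane(c,px,z):
    o,d=rays(c,px); return o+d*((z-o[2])/d[:,2])[:,None]
def cloud(c):
    h,w=c['depth'].shape; v,u=np.mgrid[:h,:w]
    o,d=rays(c,np.c_[u.ravel(),v.ravel()]); return (o+d*c['depth'].reshape(-1,1)).reshape(h,w,3)
E
python3 - <<'E'
from h import *
for n in('top','scene'):
    c=grab(n,n+'0'); print(n,c['fx'],np.round(c['cam_to_world'],3).tolist(),c['distortion'])
s=arm.sense(); print(s, arm.hold_point_z)
E
```

```text
top 516.1521010615606 [[-0.005, -0.994, 0.109, 0.435], [-1.0, 0.005, -0.004, 0.111], [0.003, -0.109, -0.994, 1.109], [0.0, 0.0, 0.0, 1.0]] [-0.12123889  0.          0.          0.          0.        ]
scene 507.61024707835503 [[0.297, 0.788, -0.54, 1.137], [0.955, -0.238, 0.178, -0.089], [0.012, -0.568, -0.823, 0.993], [0.0, 0.0, 0.0, 1.0]] [-0.06291466  0.          0.          0.          0.        ]
{'clock': 0.1, 'joint_positions': array([ 1.07211699,  0.46937184, -0.04859975,  1.53354863,  0.02410534,
        1.141007  , -0.08232439]), 'qd': array([-0.00013829, -0.00124001,  0.00011795, -0.00276864,  0.00110055,
       -0.00044081, -0.00109126]), 'joint_efforts': array([ 5.68310006e-04, -5.09172571e+01, -8.11917172e-02, -2.36827594e+01,
       -6.14278181e-02,  3.45318485e-02,  5.91044159e-05]), 'tcp_pos': array([ 0.30533915, -0.60139677,  0.22160788]), 'tool_rot': array([-3.13984475e+00,  6.29801941e-05,  4.69789962e-01]), 'force': array([-0.24765782,  0.91941311, -0.00132621]), 'ft_torque': array([-0.03757092, -0.00067814,  0.01422561]), 'finger_force': 0.0, 'width': 0.08692555544114852} 0.0187
```

View pics/top0.png

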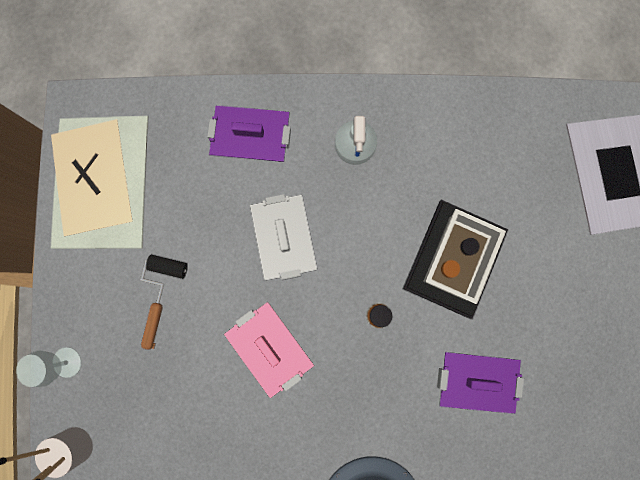

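View pics/scene0.png

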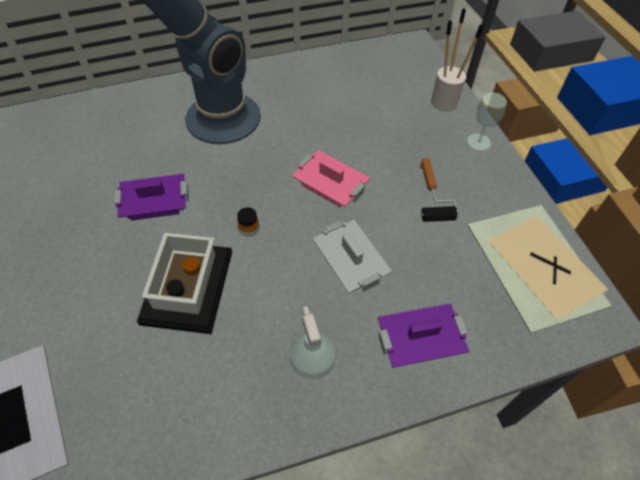

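The grey lid is at top (283,237) and scene (352,254). Its look-alikes are purple at top (248,133), purple at (482,382) and pink at (268,350). I choose the grey one. The tub is at top (467,255) in the black tray. The spray bottle is at (355,140), the jar at (380,315) and the roller at (160,290).

```bash
cat > meas.py <<'E'
from h import *
def rect(P):
    (cx,cy),(w,h),a=cv2.minAreaRect((P[:,:2]*1000).astype(np.float32))
    if w<h: w,h,a=h,w,a+90
    return cx,cy,w,h,(a+90)%180-90
def mask(c,box,lo,z0,z1,smax=40):
    hsv=cv2.cvtColor(c['color'],cv2.COLOR_RGB2HSV); P=cloud(c)
    m=(hsv[...,2]>lo)&(hsv[...,1]<smax)&(c['depth']>0)&(P[...,2]>z0)&(P[...,2]<z1)
    b=np.zeros_like(m); x0,y0,x1,y1=box; b[y0:y1,x0:x1]=1; return (m&b),P
def big(m):
    cs,_=cv2.findContours(m.astype(np.uint8),cv2.RETR_EXTERNAL,cv2.CHAIN_APPROX_NONE)
    return max(cs,key=cv2.contourArea).reshape(-1,2)
if __name__=='__main__':
  for t,bl,bt in(('top0',(235,180,330,290),(400,195,515,325)),('scene0',(300,210,400,300),(130,225,235,335))):
    c=load(t)
    for nm,b,z0,z1,z in(('lid',bl,.022,.055,.039),('fin',bl,.065,.1,.079),('rim',bt,.078,.11,.09)):
        m,P=mask(c,b,100,z0,z1); k=big(m)
        q=onplane(c,k,z); print(t,nm,np.round(rect(q),2),'z',np.round(np.median(P[m],0),4),m.sum())
  c=load('top0');P=cloud(c)
  for n,u,v in(('spray',355,140),('sphead',360,130),('jar',380,315),('br',160,290),('roller',167,266),('p1',248,133),('p2',482,382),('pk',268,350)): print(n,np.round(np.nanmedian(P[v-2:v+3,u-2:u+3].reshape(-1,3),0),3))
  a=cv2.resize(c['color'][180:295,235:330],None,fx=4,fy=4)
  b=cv2.resize(c['color'][195:325,400:515],None,fx=3.5,fy=3.5)
  H=max(a.shape[0],b.shape[0]); o=np.zeros((H,a.shape[1]+b.shape[1],3),np.uint8);o[:a.shape[0],:a.shape[1]]=a;o[:b.shape[0],a.shape[1]:]=b
  cv2.imwrite('pics/crop.png',o[:,:,::-1]); print(o.shape)
E
python3 meas.py
```

```text
top0 lid [568.64 184.23 176.75 112.16  11.33] z [0.566  0.1822 0.0399] 3952
top0 fin [568.14 183.74  62.57  18.2   11.46] z [0.5683 0.1835 0.079 ] 283
top0 rim [ 522.1  -184.86  161.86  113.52  -23.97] z [ 0.5209 -0.1844  0.0902] 1185
scene0 lid [565.69 181.62 176.29 112.99  11.5 ] z [0.5797 0.1751 0.0397] 2795
scene0 fin [573.49 182.    67.2   21.04  14.05] z [0.5714 0.1825 0.0789] 199
scene0 rim [ 525.38 -186.42  162.71  113.45  -24.78] z [ 0.5325 -0.1905  0.0901] 1041
spray [0.741 0.039 0.152]
sphead [0.759 0.03  0.155]
jar [ 0.405 -0.014  0.055]
br [0.458 0.448 0.019]
roller [0.508 0.429 0.037]
p1 [0.785 0.257 0.067]
p2 [ 0.27  -0.215  0.077]
pk [0.338 0.211 0.08 ]
(460, 782, 3)
```

View pics/crop.png

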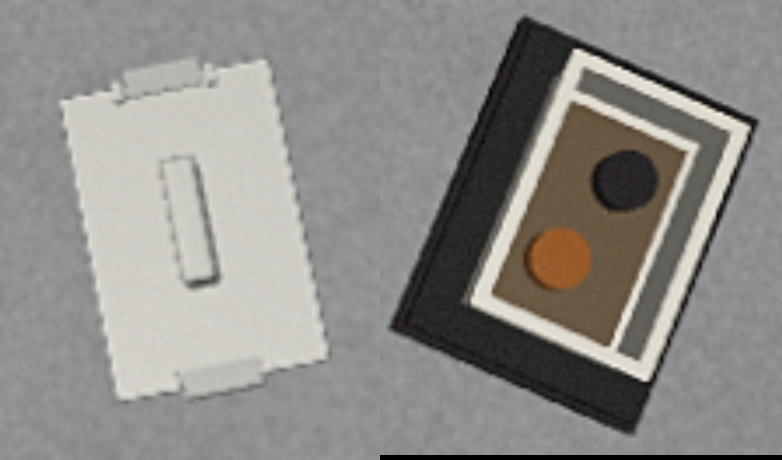

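The crop shows the grey lid with its fin at crop (190,222) and the clips at both ends. Next to it is the open tub with its pale rim. Measured sizes match: rim 162 x 113 mm at z 0.090, fin 63 x 18 mm with its top at 0.079. I'll turn the tool first, then travel at z 0.22.

```bash
cat > go.py <<'E'
import sys
from h import *
from scipy.spatial.transform import Rotation as R
def go(x,y,z,yawdeg):
    s=arm.sense(); M=R.from_euler('xyz',s['tool_rot']).as_matrix()
    yaw=np.degrees(np.arctan2(M[1,0],M[0,0])); t=-((yawdeg-yaw+180)%360-180)
    d=np.array([x,y,z])-s['tcp_pos']
    Y=np.radians(yawdeg); Rt=(R.from_euler('z',Y)*R.from_euler('x',np.pi)).as_matrix()
    print('tool z',np.round(M[:,2],4),'clk',s['clock'])
    print('turn share',round(t/60,4),'| total shift shares (axes after turn)',np.round(Rt.T@d/.15,4),'| axes now',np.round(M.T@d/.15,4))
    print('force',np.round(s['force'],2),'w',s['width'],'ff',s['finger_force'],'tcp',np.round(s['tcp_pos'],4),'yaw',yaw)
if __name__=='__main__': go(*map(float,sys.argv[1:5]))
E
python3 go.py .568 .1835 .22 11.4
```

```text
tool z [-8.0e-04  1.5e-03 -1.0e+00] clk 0.1
turn share 0.2586 | total shift shares (axes after turn) [ 2.7508 -4.7833  0.0107] | axes now [ 3.9302 -3.873   0.0172]
force [-0.25  0.92 -0.  ] w 0.08692555544114852 ff 0.0 tcp [ 0.3053 -0.6014  0.2216] yaw 26.91698206831627
```

Emit:
{"api": "send_rows", "payload": {
  "steps": "0 0 0 0.13; 0 0 0 0.129; 0.172 -0.299 0 0; 0.172 -0.299 0 0; 0.172 -0.299 0 0; 0.172 -0.299 0 0; 0.172 -0.299 0 0; 0.172 -0.299 0 0; 0.172 -0.299 0 0; 0.172 -0.299 0 0; 0.172 -0.299 0 0; 0.172 -0.299 0 0; 0.172 -0.299 0 0; 0.172 -0.299 0 0; 0.172 -0.299 0 0; 0.172 -0.299 0 0; 0.172 -0.299 0 0; 0.172 -0.299 0 0",
  "hand": 1
}}

```text
clock: 2.35
tcp_pos: [0.569, 0.1844, 0.2221]
tool_rot: [3.141, 0.001, 0.198]
force: [-0.1, -0.1, -0.3]
width: 0.0872
finger_force: 0.0
```

Emit:
{"api": "send_rows", "payload": {
  "steps": "0 0 0 0; 0 0 0 0"
}}

```text
clock: 2.6
tcp_pos: [0.5684, 0.1823, 0.2219]
tool_rot: [3.141, 0.001, 0.198]
force: [-0.5, -0.8, 0.2]
width: 0.0875
finger_force: 0.0
```

```bash
python3 go.py .568 .1835 .0443 11.4
```

```text
tool z [-0.0012 -0.0013 -1.    ] clk 2.6
turn share -0.0006 | total shift shares (axes after turn) [-1.1000e-03 -8.7000e-03  1.1838e+00] | axes now [ 6.0000e-04 -9.9000e-03  1.1838e+00]
force [-0.51 -0.82  0.23] w 0.08750375076295118 ff 0.0 tcp [0.5684 0.1823 0.2219] yaw 11.36432141732574
```

Emit:
{"api": "send_rows", "payload": {
  "steps": "0 -0.008 0.3 0; 0 0 0.3 0; 0 0 0.25 0; 0 0 0.18 0; 0 0 0.1 0; 0 0 0.05 0; 0 0 0 0; 0 0 0 0"
}}

```text
clock: 3.6
tcp_pos: [0.5693, 0.1844, 0.0466]
tool_rot: [-3.141, -0.002, 0.198]
force: [1.2, 0.4, 1.0]
width: 0.0872
finger_force: 0.0
```

Emit:
{"api": "send_rows", "payload": {
  "steps": "0 0 0 0; 0 0 0 0; 0 0 0 0; 0 0 0 0; 0 0 0 0; 0 0 0 0; 0 0 0 0; 0 0 0 0",
  "hand": -1,
  "squeeze": 45
}}

```text
clock: 4.6
tcp_pos: [0.5685, 0.1842, 0.0455]
tool_rot: [3.141, 0.0, 0.199]
force: [-0.7, -0.9, -0.5]
width: 0.0175
finger_force: 45.0
```

Emit:
{"api": "send_rows", "payload": {
  "steps": "0 0 -0.05 0; 0 0 -0.1 0; 0 0 -0.2 0; 0 0 -0.3 0; 0 0 -0.3 0; 0 0 -0.2 0; 0 0 0 0"
}}

```text
clock: 5.48
tcp_pos: [0.57, 0.1852, 0.2218]
tool_rot: [-3.141, -0.007, 0.199]
force: [0.0, 0.1, -2.0]
width: 0.018
finger_force: 45.0
```

```bash
python3 go.py .523 -.1854 .22 -24.2
```

```text
tool z [ 0.0067  0.0021 -1.    ] clk 5.475
turn share 0.593 | total shift shares (axes after turn) [0.7269 2.3817 0.012 ] | axes now [-0.7946  2.36    0.0046]
force [ 0.    0.09 -2.02] w 0.018012919771257983 ff 44.999946327880025 tcp [0.57   0.1852 0.2218] yaw 11.380397557706441
```

Emit:
{"api": "send_rows", "payload": {
  "steps": "-0.03 0.1 0 0; -0.066 0.2 0 0; -0.066 0.2 0 0; -0.066 0.2 0 0; -0.066 0.2 0 0; -0.066 0.2 0 0; -0.066 0.2 0 0; -0.066 0.2 0 0; -0.066 0.2 0 0; -0.066 0.2 0 0; -0.066 0.2 0 0; -0.066 0.2 0 0; -0.03 0.1 0 0; -0.04 0.05 0 0; 0 0 0 0.1; 0 0 0 0.1; 0 0 0 0.1; 0 0 0 0.1; 0 0 0 0.1; 0 0 0 0.093"
}}

```text
clock: 7.98
tcp_pos: [0.5193, -0.199, 0.2177]
tool_rot: [-3.141, 0.001, -0.423]
force: [0.1, -0.7, -1.6]
width: 0.0176
finger_force: 45.0
```

Emit:
{"api": "send_rows", "payload": {
  "steps": "0 0 0 0; 0 0 0 0; 0 0 0 0; 0 0 0 0"
}}

```text
clock: 8.48
tcp_pos: [0.5195, -0.2004, 0.218]
tool_rot: [-3.142, -0.0, -0.422]
force: [0.0, -0.4, -2.0]
width: 0.0174
finger_force: 45.0
```

```bash
python3 go.py .523 -.1854 .15 -24.2; python3 -c "
from h import *
grab('top','top1');grab('scene','scene1')
o=np.hstack([load('top1')['color'],load('scene1')['color']]);cv2.imwrite('pics/v1.png',cv2.resize(o,(800,300))[:,:,::-1])"
```

```text
tool z [ 0.  0. -1.] clk 8.475
turn share 0.0004 | total shift shares (axes after turn) [-0.0198 -0.1011  0.4536] | axes now [-0.0198 -0.1011  0.4537]
force [ 0.04 -0.36 -2.04] w 0.017448704250514372 ff 44.99978824518621 tcp [ 0.5195 -0.2004  0.218 ] yaw -24.177064904391617
```

View pics/v1.png

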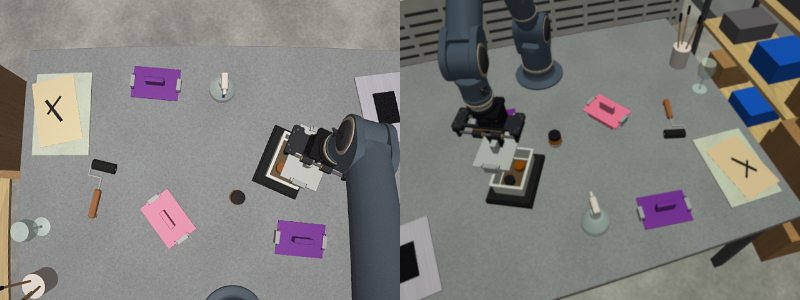

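Both views show the lid held level just beside the tub. In the scene half it is at (495,152). I'll re-measure the rim with a tighter height band, then centre.

```bash
python3 - <<'E'
from meas import *
for t,bl,bt in(('top0',(235,180,330,290),(400,195,515,325)),('scene0',(300,210,400,300),(130,225,235,335))):
    c=load(t)
    for nm,b,z0,z1,z in(('lid',bl,.036,.044,.039),('fin',bl,.075,.1,.079),('rim',bt,.087,.096,.09)):
        m,P=mask(c,b,100,z0,z1); k=big(m)
        print(t,nm,np.round(rect(onplane(c,k,z)),2), np.round(rect(P[m]),2))
E
python3 go.py .5223 -.185 .175 -24.1
```

```text
top0 lid [568.96 184.3  164.03 112.16  11.33] [565.35 183.71 169.29 112.32  11.32]
top0 fin [568.1  183.96  62.57  17.76  11.35] [567.94 184.08  62.74  17.9   11.3 ]
top0 rim [ 522.1  -184.9   161.83  113.52  -23.93] [ 522.2  -184.66  162.51  114.1   -23.97]
scene0 lid [568.77 182.25 167.75 112.99  11.5 ] [569.82 182.9  165.28 113.49  11.24]
scene0 fin [572.05 182.63  65.2   17.63  11.9 ] [570.46 183.14  64.11  18.77  11.19]
scene0 rim [ 524.85 -186.68  161.41  113.44  -24.42] [ 524.48 -187.04  163.02  113.88  -24.09]
tool z [ 1.e-04 -0.e+00 -1.e+00] clk 8.575
turn share -0.0015 | total shift shares (axes after turn) [-0.0254 -0.1019  0.2871] | axes now [-0.0255 -0.1019  0.2871]
force [ 0.19 -0.98 -1.87] w 0.01774791791808677 ff 44.99978547915816 tcp [ 0.5195 -0.2005  0.2181] yaw -24.19242800140122
```

Emit:
{"api": "send_rows", "payload": {
  "steps": "-0.011 -0.05 0 0; -0.011 -0.05 0.05 0; 0 0 0.1 0; 0 0 0.1 0; 0 0 0 0; 0 0 0 0; 0 0 0 0"
}}

```text
clock: 9.45
tcp_pos: [0.5231, -0.1857, 0.1811]
tool_rot: [-3.142, -0.001, -0.423]
force: [0.5, 0.3, -2.2]
width: 0.0175
finger_force: 45.0
```

```bash
python3 go.py .5228 -.185 .135 -24.05; python3 -c "
from h import *
grab('top','top2');grab('scene','scene2')
o=np.hstack([cv2.resize(load('top2')['color'][180:340,390:560],None,fx=2.3,fy=2.3),cv2.resize(load('scene2')['color'][180:340,110:280],None,fx=2.3,fy=2.3)]);cv2.imwrite('pics/v2.png',o[:,:,::-1])"
```

```text
tool z [ 1.2e-03 -4.0e-04 -1.0e+00] clk 9.45
turn share -0.0028 | total shift shares (axes after turn) [-0.0036 -0.0035  0.3072] | axes now [-0.004  -0.0035  0.3072]
force [ 0.49  0.26 -2.23] w 0.01751451715648909 ff 44.99978234991431 tcp [ 0.5231 -0.1857  0.1811] yaw -24.217722291794985
```

View pics/v2.png

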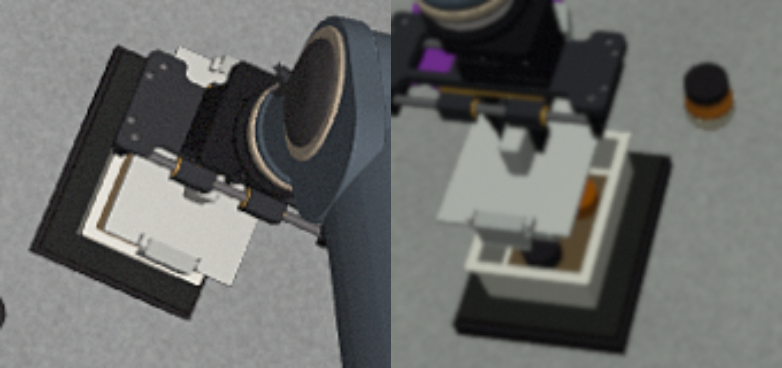

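The lid hangs level above the tub. The overlap in both crops fits the height offset, so I'll lower it to just above the mouth.

Emit:
{"api": "send_rows", "payload": {
  "steps": "-0.004 -0.004 0.07 -0.003; 0 0 0.07 0; 0 0 0.07 0; 0 0 0.04 0; 0 0 0.02 0; 0 0 0 0; 0 0 0 0; 0 0 0 0"
}}

```text
clock: 10.55
tcp_pos: [0.5226, -0.1847, 0.1404]
tool_rot: [-3.142, -0.001, -0.419]
force: [-0.6, 0.3, -1.9]
width: 0.0175
finger_force: 45.0
```

```bash
python3 go.py .5228 -.185 .118 -24.05
python3 - <<'E'
from h import *
for n in('top','scene'): grab(n,n+'3')
# lid plate edges vs rim edges, visible portions
o=np.hstack([cv2.resize(load('top3')['color'][180:340,390:560],None,fx=2.3,fy=2.3),cv2.resize(load('scene3')['color'][180:340,110:280],None,fx=2.3,fy=2.3)]);cv2.imwrite('pics/v3.png',o[:,:,::-1])
E
```

```text
tool z [ 7.e-04 -3.e-04 -1.e+00] clk 10.55
turn share 0.0004 | total shift shares (axes after turn) [0.0019 0.0011 0.1494] | axes now [0.0018 0.0011 0.1494]
force [-0.61  0.32 -1.94] w 0.017516267571037466 ff 44.99984102323651 tcp [ 0.5226 -0.1847  0.1404] yaw -24.02537294489504
```

View pics/v3.png

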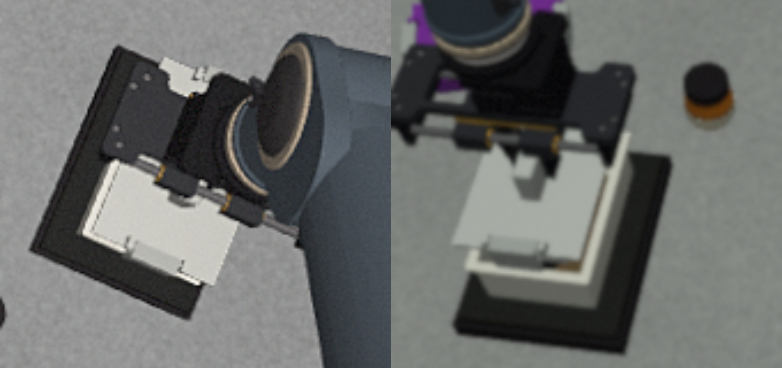

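The lid's edges now run parallel to the rim, with even offsets. I'll enter the mouth slowly and watch for side forces.

Emit:
{"api": "send_rows", "payload": {
  "steps": "0 0 0.012 0; 0 0 0.012 0; 0 0 0.012 0; 0 0 0.012 0; 0 0 0.012 0; 0 0 0.012 0; 0 0 0 0"
}}

```text
clock: 11.52
tcp_pos: [0.5223, -0.1846, 0.1291]
tool_rot: [3.142, 0.0, -0.419]
force: [0.6, 0.3, -2.4]
width: 0.0176
finger_force: 45.0
```

Emit:
{"api": "send_rows", "payload": {
  "steps": "0 0 0.012 0; 0 0 0.012 0; 0 0 0.012 0; 0 0 0 0"
}}

```text
clock: 12.02
tcp_pos: [0.5222, -0.1846, 0.1237]
tool_rot: [3.142, 0.0, -0.419]
force: [0.3, -0.1, -1.5]
width: 0.0175
finger_force: 45.0
```

Emit:
{"api": "send_rows", "payload": {
  "steps": "0 0 0.012 0; 0 0 0.012 0; 0 0 0.012 0; 0 0 0 0; 0 0 0 0"
}}

```text
clock: 12.65
tcp_pos: [0.5224, -0.1846, 0.1185]
tool_rot: [-3.142, -0.0, -0.419]
force: [-0.3, 0.1, -1.0]
width: 0.0178
finger_force: 45.0
```

```bash
python3 go.py .5228 -.185 .1115 -24.05
```

```text
tool z [ 1.e-04 -0.e+00 -1.e+00] clk 12.65
turn share 0.0005 | total shift shares (axes after turn) [0.0032 0.0012 0.0465] | axes now [0.0032 0.0012 0.0465]
force [-0.33  0.08 -1.01] w 0.017842277230235484 ff 44.99981090426445 tcp [ 0.5224 -0.1846  0.1185] yaw -24.0196160242468
```

Emit:
{"api": "send_rows", "payload": {
  "steps": "0 0 0.008 0; 0 0 0.008 0; 0 0 0.006 0; 0 0 0.004 0; 0 0 0.004 0; 0 0 0.004 0; 0 0 0.004 0; 0 0 0.004 0; 0 0 0.004 0; 0 0 0 0"
}}

```text
clock: 13.9
tcp_pos: [0.5227, -0.1847, 0.1117]
tool_rot: [-3.141, -0.001, -0.419]
force: [0.1, -0.2, 1.5]
width: 0.0174
finger_force: 45.0
```

Emit:
{"api": "send_rows", "payload": {
  "steps": "0 0 0.004 0; 0 0 0.004 0; 0 0 0.004 0; 0 0 0.004 0; 0 0 0.004 0; 0 0 0.004 0; 0 0 0 0"
}}

```text
clock: 14.78
tcp_pos: [0.5225, -0.1846, 0.1079]
tool_rot: [-3.142, -0.0, -0.419]
force: [1.3, -0.5, 4.5]
width: 0.0177
finger_force: 45.0
```

Emit:
{"api": "send_rows", "payload": {
  "steps": "0 0 0.004 0; 0 0 0.004 0; 0 0 0.004 0; 0 0 0.004 0; 0 0 0.004 0; 0 0 0"
}}

```text
schema error: expected 4 numbers
```

Emit:
{"api": "send_rows", "payload": {
  "steps": "0 0 0.004 0; 0 0 0.004 0; 0 0 0.004 0; 0 0 0.004 0; 0 0 0.004 0; 0 0 0 0"
}}

```text
clock: 15.52
tcp_pos: [0.5226, -0.1847, 0.1052]
tool_rot: [-3.142, -0.001, -0.419]
force: [1.3, -0.6, 5.3]
width: 0.0175
finger_force: 45.0
```

Emit:
{"api": "send_rows", "payload": {
  "steps": "0 0 0.004 0; 0 0 0.004 0; 0 0 0.004 0; 0 0 0.004 0; 0 0 0.004 0; 0 0 0 0"
}}

```text
clock: 16.27
tcp_pos: [0.5228, -0.1848, 0.1024]
tool_rot: [-3.142, -0.001, -0.419]
force: [-0.2, 0.0, 7.1]
width: 0.0176
finger_force: 45.0
```

Emit:
{"api": "send_rows", "payload": {
  "steps": "0 0 0.004 0; 0 0 0.004 0; 0 0 0.004 0; 0 0 0.004 0; 0 0 0 0"
}}

```text
clock: 16.9
tcp_pos: [0.5229, -0.1848, 0.1002]
tool_rot: [-3.142, -0.001, -0.419]
force: [0.1, -0.0, 8.0]
width: 0.0175
finger_force: 45.0
```

Emit:
{"api": "send_rows", "payload": {
  "steps": "0 0 0.004 0; 0 0 0.004 0; 0 0 0.004 0; 0 0 0.004 0; 0 0 0 0"
}}

```text
clock: 17.52
tcp_pos: [0.523, -0.1849, 0.0981]
tool_rot: [-3.142, -0.002, -0.419]
force: [-0.2, 0.1, 9.0]
width: 0.0177
finger_force: 45.0
```

Emit:
{"api": "send_rows", "payload": {
  "steps": "0 0 0.004 0; 0 0 0.004 0; 0 0 0.004 0; 0 0 0.004 0; 0 0 0 0"
}}

```text
clock: 18.15
tcp_pos: [0.5232, -0.185, 0.0959]
tool_rot: [-3.142, -0.002, -0.419]
force: [-0.1, -0.1, 10.1]
width: 0.0176
finger_force: 45.0
```

Emit:
{"api": "send_rows", "payload": {
  "steps": "0 0 0.004 0; 0 0 0.004 0; 0 0 0.004 0; 0 0 0 0"
}}

```text
clock: 18.65
tcp_pos: [0.5233, -0.185, 0.0943]
tool_rot: [-3.142, -0.002, -0.419]
force: [-0.7, -0.2, 11.2]
width: 0.0177
finger_force: 45.0
```

Emit:
{"api": "send_rows", "payload": {
  "steps": "0 0 0.004 0; 0 0 0.004 0; 0 0 0.004 0; 0 0 0 0"
}}

```text
clock: 19.15
tcp_pos: [0.5234, -0.185, 0.0927]
tool_rot: [-3.141, -0.002, -0.419]
force: [-0.1, -0.1, 12.6]
width: 0.018
finger_force: 45.0
```

Emit:
{"api": "send_rows", "payload": {
  "steps": "0 0 0.004 0; 0 0 0.004 0; 0 0 0 0"
}}

```text
clock: 19.52
tcp_pos: [0.5235, -0.185, 0.0916]
tool_rot: [-3.141, -0.003, -0.419]
force: [0.0, 1.3, 12.6]
width: 0.0177
finger_force: 45.0
```

Emit:
{"api": "send_rows", "payload": {
  "steps": "0 0 0.004 0; 0 0 0.004 0; 0 0 0 0"
}}

```text
clock: 19.9
tcp_pos: [0.5235, -0.1851, 0.0905]
tool_rot: [-3.141, -0.003, -0.419]
force: [-1.6, -0.9, 13.8]
width: 0.0174
finger_force: 45.0
```

Emit:
{"api": "send_rows", "payload": {
  "steps": "0 0 0.004 0; 0 0 0.004 0; 0 0 0 0"
}}

```text
clock: 20.27
tcp_pos: [0.5226, -0.1848, 0.0881]
tool_rot: [3.141, -0.0, -0.419]
force: [-0.8, 0.1, 10.0]
width: 0.0175
finger_force: 45.0
```

Emit:
{"api": "send_rows", "payload": {
  "steps": "0 0 0.004 0; 0 0 0.004 0; 0 0 0 0"
}}

```text
clock: 20.65
tcp_pos: [0.5226, -0.1848, 0.0873]
tool_rot: [3.141, -0.0, -0.419]
force: [-1.6, -0.3, 10.7]
width: 0.0176
finger_force: 45.0
```

The force dropped from 13.8 to 10.0 N with the tool moving down, so the clips snapped. I'll back off so the foam lifts the tub, then compare the height with home (TCP about 0.1015).

Emit:
{"api": "send_rows", "payload": {
  "steps": "0 0 -0.01 0; 0 0 -0.01 0; 0 0 -0.01 0; 0 0 -0.01 0; 0 0 -0.01 0; 0 0 0 0; 0 0 0 0"
}}

```text
clock: 21.52
tcp_pos: [0.5226, -0.1848, 0.0941]
tool_rot: [3.141, -0.0, -0.419]
force: [1.5, -1.1, 6.6]
width: 0.0176
finger_force: 45.0
```

Emit:
{"api": "send_rows", "payload": {
  "steps": "0 0 -0.005 0; 0 0 -0.005 0; 0 0 -0.005 0; 0 0 0 0; 0 0 0 0"
}}

```text
clock: 22.15
tcp_pos: [0.5225, -0.1848, 0.0962]
tool_rot: [3.142, -0.0, -0.419]
force: [1.8, -1.8, 5.3]
width: 0.0177
finger_force: 45.0
```

Emit:
{"api": "send_rows", "payload": {
  "steps": "0 0 -0.008 0; 0 0 -0.008 0; 0 0 -0.008 0; 0 0 0 0; 0 0 0 0"
}}

```text
clock: 22.78
tcp_pos: [0.5215, -0.1843, 0.0995]
tool_rot: [3.141, 0.002, -0.419]
force: [-1.4, 0.7, 2.8]
width: 0.0174
finger_force: 45.0
```

Run:
```python
from h import *
grab('scene','scene4'); o=cv2.resize(load('scene4')['color'][200:340,120:260],None,fx=4,fy=4,interpolation=cv2.INTER_CUBIC);cv2.imwrite('pics/v4.png',o[:,:,::-1])
P=cloud(load('scene4')); print(np.round(P[262:285:4,165:200:8,2],4))
```

```text
[[0.0932 0.1351 0.1202 0.0933 0.0918]
 [0.0942 0.1339 0.1052 0.0923 0.0921]
 [0.0935 0.1238 0.1007 0.0918 0.0924]
 [0.0922 0.1087 0.0946 0.0905 0.0941]
 [0.0925 0.0946 0.091  0.0925 0.0939]
 [0.0913 0.0918 0.0946 0.0907 0.993 ]]
```

View pics/v4.png

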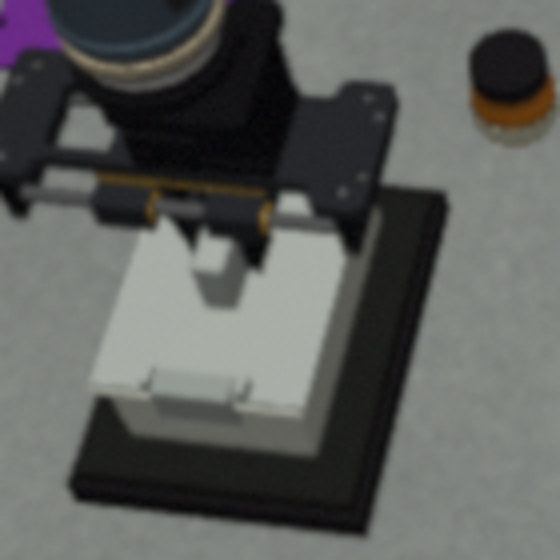

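The near clip is tucked under the rim at crop (200,395), and the plate lies flat on the tub. Releasing now.

Emit:
{"api": "send_rows", "payload": {
  "steps": "0 0 0 0; 0 0 0 0; 0 0 0 0; 0 0 0 0; 0 0 0 0; 0 0 0 0; 0 0 0 0; 0 0 0 0",
  "hand": 1
}}

```text
clock: 23.82
tcp_pos: [0.5224, -0.1846, 0.0997]
tool_rot: [3.142, -0.0, -0.419]
force: [-0.5, 0.0, 0.8]
width: 0.0848
finger_force: 0.0
```

Emit:
{"api": "send_rows", "payload": {
  "steps": "0 0 -0.02 0; 0 0 -0.1 0; 0 0 -0.2 0; 0 0 -0.3 0; 0 0 -0.3 0; 0 0 0 0; 0.2 0.3 0 0; 0.2 0.3 0 0; 0.2 0.3 0 0; 0.2 0.3 0 0; 0 0 0 0; 0 0 0 0"
}}

```text
clock: 25.32
tcp_pos: [0.5585, -0.3969, 0.237]
tool_rot: [-3.14, 0.002, -0.419]
force: [-0.2, 0.1, 1.0]
width: 0.0871
finger_force: 0.0
```

Run:
```python
from meas import *
for n in('top','scene'): grab(n,n+'5')
for t,b in(('top5',(400,195,515,325)),('scene5',(130,210,235,335))):
    c=load(t)
    for nm,z0,z1,z in(('lid',.089,.1,.095),('fin',.125,.15,.135)):
        m,P=mask(c,b,100,z0,z1);k=big(m); q=P[m]
        A=np.c_[q[:,:2]-q[:,:2].mean(0),np.ones(len(q))]
        print(t,nm,np.round(rect(onplane(c,k,z)),2),'plane',np.round(np.linalg.lstsq(A,q[:,2],rcond=None)[0],4))
o=np.hstack([cv2.resize(load('top5')['color'][190:330,395:535],None,fx=2.8,fy=2.8),cv2.resize(load('scene5')['color'][200:340,120:260],None,fx=2.8,fy=2.8)]);cv2.imwrite('pics/v5.png',o[:,:,::-1])
```

```text
top5 lid [ 521.07 -183.16  162.    112.61  -24.1 ] plane [-0.0013  0.0002  0.0953]
top5 fin [ 520.5  -182.78   63.64   18.31  -24.85] plane [0.0059 0.0016 0.1349]
scene5 lid [ 524.21 -185.02  168.47  113.22  -24.57] plane [-0.0017 -0.001   0.0951]
scene5 fin [ 527.05 -184.76   67.79   18.34  -24.11] plane [ 0.0024 -0.0102  0.1346]
```

View pics/v5.png

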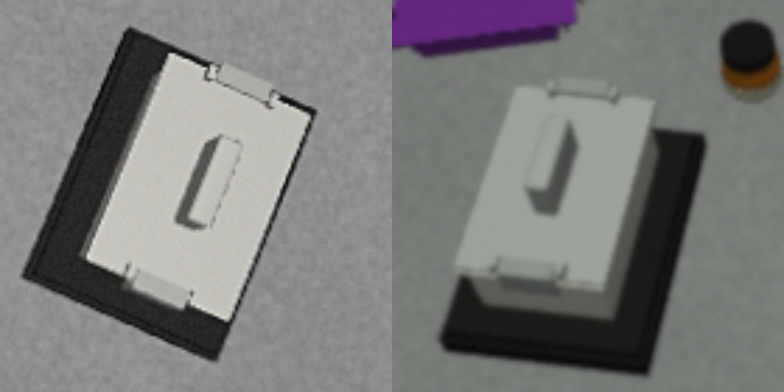

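Both clips look alike in the crops, at (240,83) and (158,285). The plate's top is flat at 0.0952 m, where home is 0.095. It is centred within about 2 mm and turned −24.1°, as the tub is.

```bash
python3 -c "
from bench import arm
print(arm.job_done())"
```

```text
the job is handed in; nothing more can be done
None
```

The grey lid is on the tub with both clips snapped under the rim, released and handed in at about 25 s of the 67 s; the push, by wrist readings taken at row ends, peaked near 16 N, and no verdict came back.

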